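# Take the middle tray out of the lunch box

## Task

Only one layer of the lunch box is needed today. Take the lid off and set it aside upright on the bare worktop, lift the middle tray out and stand it in the middle of the chopping board, then put the lid on the bottom box and press it down until both end clips have snapped over it. Leave the bottom box standing where it is and do not disturb the cup, the shaker or the lemon.

Things in the scene. Friction and masses are not known exactly. Their poses are not given: they have to be found in the camera images.
- box: Bottom box: loose open steel box, 164 (x, over its clips) x 74 (y) mm, 0.5 kg. Origin: centre of its underside; z up, x along its length. A ledge inside, 38 mm up, round an opening 116 x 48 mm, carries tray or lid; above it the long walls, 64 mm apart, flare out to 50 mm height. At each end a black sprung clip, 30 mm wide, up to 55 mm high (see box_seat)
- tray: Middle tray: loose open steel tray, 126 (x) x 58 (y) x 41 mm high, walls 4 mm, 0.16 kg. Origin: centre of the underside of its foot (110 x 42 x 5 mm); z up, x along its length. At the start it stands loosely in the box, not clipped: origin 33 mm above the box's, walls rising 36 mm above the ledge. Can be gripped across its 58 mm from above
- lid: Lid: loose bamboo plate 142 (x) x 58 (y) x 5 mm, plug 106 x 40 x 4 mm below, upright grip on top (64 mm in x, 14 mm thick in y, top 44 mm above the origin), 0.14 kg. Origin: centre of the plug's underside; z up. Fits either way round. At the start it rests unclipped on the tray's rim (origin 37 mm above the tray's); clipped on the box its origin is 34 mm above the box's
- lid_end_a (a point): Underside of the lid's plate at its +x end, 66 mm from the middle; lies 38 mm above the box's underside when clipped
- lid_end_b (a point): The same at the lid's -x end
- board: Fixed wooden chopping board lying flat on rubber feet, 160 (x) x 130 (y) mm, its top 17 mm above the worktop. Origin: under its centre, on the worktop; x along its length, z up
- board_top (a point): Centre of the board's upper face
- cup: Bystander: loose pale cup with dark rings, no handle, 82 mm wide, 84 mm high; origin: centre of its underside
- shaker: Bystander: loose salt shaker, 35 mm wide, 90 mm high; origin: centre of its underside
- lemon: Bystander: loose lemon, 78 x 55 x 56 mm; origin: centre of its underside
- box_seat (a point): Centre of the box, at ledge height (38 mm). The clips' noses stand 137 mm apart here, their sloping lead-in 150 mm apart at the top. The tray passes freely; the lid (142 mm) stops on the noses about 7 mm too high until pushed down with 8 to 12 N (keep under 25 N): the noses give way outward and snap back over its plate
Mind the look-alikes: they are no part of the job. What is shaped like the lid but blue is not meant.

How it is judged:
By the outcome, as a careful person would: the job done as asked, in the order asked, and still so for the second after the job is handed in, with the robot touching nothing.
It also fails if it takes over 58 s, if anything falls off the work surface, if the arm or the gripper's body presses on something with over 40 N, if the wrist force passes 120 N, or if a joint passes its speed limit or range.

## Robot

A 6-joint arm with a two-finger parallel gripper is mounted at the origin on a cart in front of the work surface, level with it; the furniture and walls round the work are solid. World frame = base frame: x ahead of the robot, y to its left, z up, the work surface at z = 0. Lengths are in m, angles in rad, forces in N, time in s.
With the tool pointing down it reaches from about 0.25 to 0.725 m from the base axis. Payload 9.7 kg.
Tool frame: the origin (TCP) lies on the centre line of the jaws, within the pads' length; the fingertips stand tips_ahead ahead of it and the grasp point (between the pads) lies 6 mm ahead of it (tips_ahead is the distance from the TCP to the fingertips, in m); z points along the fingers, y is the line along which they close (so a half turn about z gives the same grasp; the last joint's range is limited). The gripper opens to 85 mm and grips with 20 to 120 N. Pads are 22 mm wide; open, the fingers measure 114 mm over their backs; the gripper's body (76 mm by 85 mm) begins 54 mm behind the grasp point. The pads swing forward as they close: fully open they stand 13 mm farther back than shut.
Start: joints at [-1.312, 0.087, 0.176, 1.66, 0, 1.571], TCP at [0.141, -0.532, 0.256] pointing down, gripper open.
Joint ranges: [-3.13, 3.13], [-0.85, 1.81], [-1.15, 1.24], [-2.2, 2.28], [-1.44, 1.52], [-3.14, 3.14]. Speed limits (rad/s): [2.22, 2.22, 2.57, 3.14, 3.14, 3.14].

## Interface

Orientations are given as a 3x3 rotation matrix whose columns are the frame's x, y, z axes.
In Python, from bench import read_state, read_camera, camera_info, finish_job, boxes_of, trace, pinpoint, tips_ahead gives the robot as it stands.
- The arm moves only by the tool step_arm, never from a script. Its arguments are lists of equal length, an entry for each row: "offset": the shift along the world's x, y, z normalised to -1 to 1, where 1 is 200 mm, a list of three; "dr": the turn, a rotation vector about the world's x, y, z normalised to -1 to 1, where 1 is pi/2 rad, a list of three. A call has 1 to 20 rows; each row is the pose to reach, as a shift and turn from the pose commanded when the call began; what a row does not reach only later rows make up. A row lasts 1/12 s, in which the tool goes at most 41.7 mm and 7.16 degrees, less where a joint would pass 70% of its speed; a pose out of reach is approached as far as the arm can. A call with a number of a shift or a turn outside -1 to 1 is refused whole. A call with a gripper value outside its range is refused whole. "claw" is the gripper's target within -1 to 1 (fully open at 1, half-way at 0, shut at -1), set as the call begins (left out, the last holds). The fingers move at their own pace and stop on an object; "squeeze" is the grip in N (left out, the last holds). Time passes only in rows, so rows that repeat a pose let the fingers close. It gives the time, the measured TCP pose, the force, the opening and the grip force at its end, in the units of the state.
- read_state(): the state, without advancing time (a new reading comes with each control period).
- read_camera(name): name is "scene" or "top" or "wrist"; returns the picture (420x560x3 uint8, red, green, blue); there is no depth.
- camera_info(name): a dict with "intrinsics" (3x3 intrinsics, pixels), "distortion" ([k1, k2, p1, p2, k3] as OpenCV has them; the pictures are not rectified), "world_to_cam" (4x4, takes a point from world to camera coordinates). Camera axes: x right, y down, z forward; pixel columns grow to the right and rows downward; lengths in m; the calibration is good to about 2 mm. A picture is of the moment at which its call begins: read the wrist's pose just before it. camera_info takes no time and is no camera call; for the wrist camera it gives the pose at the moment of the call.
- finish_job(): hands the job in; it is judged then, once.
Trained networks look in the newest picture that a camera, given by its name, has taken for a name from the list of things; names that differ only in an ending like _2 or _b are one class to them, and where a whole thing is asked for, a point or a joint stands for the part that bears it (a point fixed in the world has none). Each returns a list of dicts, best first, with "conf" (0 to 1); they miss things now and then, are a little off and sometimes report something else, mostly with a low value. They report only what shows in the picture. A call takes as long as a camera call. They do not tell look-alikes from the thing itself.
- boxes_of(thing, camera): "rect" ([left, top, width, height] in pixels, round what is visible of it).
- trace(thing, camera): "region" (420x560 bool, what is visible of it) and "rect" ([left, top, width, height] in pixels, round what is visible of it).
- pinpoint(thing, camera): "xy" ([column, row] in pixels: a listed point, or the origin of a listed thing).
The state is a dict: "time_s": time; "q": joint angles; "dq": joint speeds; "joint_efforts": joint torques, N m; "tool_pos": TCP position; "tool_rot": TCP orientation; "ft_force": force on the tool from outside, world axes, zero at the start; "ft_torque": the same for the moment, N m; "width": finger opening in m; "grasp_force": force on a finger pad.
Only numpy, scipy, OpenCV 4.12 (cv2) and the standard library are available. Lean on these libraries where they do the work, as an engineer would, in place of code of your own. Each camera call takes 0.05 s, during which the arm holds its last target. There are 200 camera calls.

## Working session

There is one attempt and no reset: what is moved stays moved. The work goes in short steps, Python scripts to look and compute and a tool call to move; the robot and the scene stay as the last step left them, time stands still between calls to the robot, and variables do not carry over. Pictures are saved under pics/ and viewed, at most 10 in all, crops included, and the job is handed in when it is done.

Besides the shell and the picture viewer there is one more tool, called after "Request:" as name(argument=value, ...) on one line, values as JSON. step_arm: Moves the arm, as the interface text tells. Its arguments: {"type":"object","properties":{"offset":{"type":"array","items":{"type":"array","items":{"type":"number"}}},"dr":{"type":"array","items":{"type":"array","items":{"type":"number"}}},"claw":{"type":"number"},"squeeze":{"type":"number"}},"required":["offset","dr"]}

```bash
ls; mkdir -p pics; cat > h.py <<'E'
import numpy as np, cv2
from bench import *
def ray(cam,uv,info=None):
    i=info or camera_info(cam); K=np.array(i["intrinsics"]);d=np.array(i["distortion"]);T=np.array(i["world_to_cam"])
    n=cv2.undistortPoints(np.array(uv,float).reshape(-1,1,2),K,d).reshape(-1,2)
    R=T[:3,:3];c=-R.T@T[:3,3]
    return c,np.c_[n,np.ones(len(n))]@R
def at_z(cam,uv,z,info=None):
    c,d=ray(cam,uv,info); return c+d*((z-c[2])/d[:,2])[:,None]
def proj(cam,P,info=None):
    i=info or camera_info(cam); K=np.array(i["intrinsics"]);d=np.array(i["distortion"]);T=np.array(i["world_to_cam"])
    return cv2.projectPoints(np.array(P,float).reshape(-1,1,3),cv2.Rodrigues(T[:3,:3])[0],T[:3,3],K,d)[0].reshape(-1,2)
E
python3 - <<'E'
from h import *
s=read_state();print(s["tool_pos"],np.round(s["tool_rot"],3).tolist(),tips_ahead() if callable(tips_ahead) else tips_ahead,s["width"],s["ft_force"])
for c in ["top","scene"]:
    im=read_camera(c);cv2.imwrite(f"pics/{c}0.png",im[:,:,::-1])
    for t in ["box","tray","lid","board","cup","shaker","lemon"]:
        print(c,t,[(np.round(b["rect"]).tolist(),round(b["conf"],2)) for b in boxes_of(t,c)])
    for t in ["lid_end_a","board_top","box_seat","lid","tray","box"]:
        print(c,t,[(np.round(b["xy"]).tolist(),round(b["conf"],2)) for b in pinpoint(t,c)])
E
```

```text
pics
[ 0.14070184 -0.53149797  0.25558958] [[0.967, 0.256, -0.0], [0.256, -0.967, 0.001], [-0.0, -0.001, -1.0]] 0.025 0.08517919120394511 [-0.20833845 -0.19317721  0.28563442]
top box [([314.0, 212.0, 25.0, 54.0], 0.69)]
top tray [([316.0, 229.0, 33.0, 37.0], 0.58)]
top lid [([369.0, 212.0, 45.0, 29.0], 0.96), ([323.0, 217.0, 30.0, 42.0], 0.83)]
top board [([158.0, 213.0, 49.0, 54.0], 0.96)]
top cup [([273.0, 162.0, 28.0, 19.0], 0.93), ([214.0, 162.0, 13.0, 19.0], 0.66), ([322.0, 217.0, 29.0, 42.0], 0.33)]
top shaker [([257.0, 175.0, 7.0, 14.0], 0.58)]
top lemon [([210.0, 160.0, 21.0, 23.0], 0.8)]
top lid_end_a [([372.0, 222.0], 0.93), ([409.0, 235.0], 0.92), ([343.0, 217.0], 0.8), ([329.0, 256.0], 0.77)]
top board_top [([182.0, 242.0], 0.68)]
top box_seat [([335.0, 240.0], 0.78), ([343.0, 219.0], 0.53)]
top lid [([391.0, 226.0], 0.9), ([338.0, 240.0], 0.72)]
top tray []
top box [([334.0, 240.0], 0.71)]
scene box [([311.0, 197.0, 63.0, 44.0], 0.89)]
scene tray [([318.0, 192.0, 49.0, 33.0], 0.66)]
scene lid [([348.0, 177.0, 39.0, 20.0], 0.79), ([319.0, 181.0, 45.0, 31.0], 0.76)]
scene board [([171.0, 286.0, 91.0, 71.0], 0.6)]
scene cup [([223.0, 186.0, 33.0, 42.0], 0.81), ([221.0, 204.0, 13.0, 35.0], 0.41)]
scene shaker [([222.0, 204.0, 12.0, 36.0], 0.96)]
scene lemon [([164.0, 238.0, 29.0, 22.0], 0.56)]
scene lid_end_a [([347.0, 196.0], 0.93), ([359.0, 208.0], 0.89), ([326.0, 186.0], 0.81)]
scene board_top [([211.0, 318.0], 0.98), ([341.0, 211.0], 0.39)]
scene box_seat [([339.0, 211.0], 0.68)]
scene lid [([359.0, 194.0], 0.91), ([338.0, 198.0], 0.57)]
scene tray [([342.0, 210.0], 0.78)]
scene box [([342.0, 222.0], 0.85), ([354.0, 208.0], 0.19)]
```

View pics/top0.png

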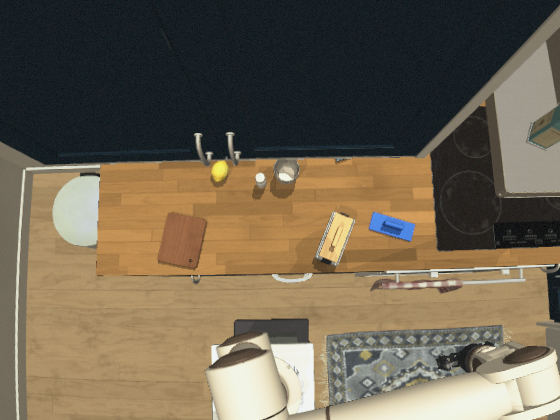

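View pics/scene0.png

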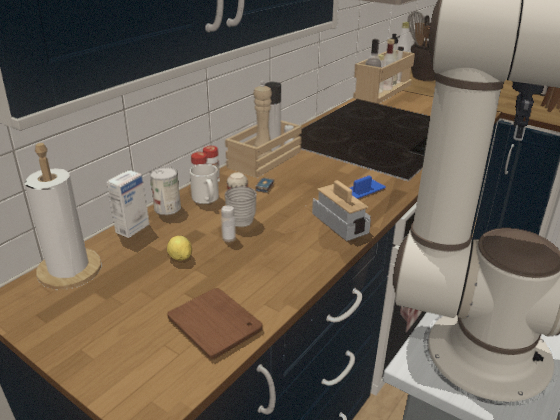

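Candidates for the lid: bamboo plate at top (338,238) / scene (341,195), on the box; blue look-alike at top (391,226) / scene (366,188). I choose the bamboo one. The board is at top (182,241).

```bash
python3 - <<'E'
from h import *
im=read_camera("top")
cv2.imwrite("pics/crop0.png",cv2.resize(im[150:280,150:430,::-1],None,fx=2.8,fy=2.8,interpolation=cv2.INTER_CUBIC))
E1=at_z("top",[[343,217],[329,256]],.074);print("lid ends",E1,E1.mean(0),np.degrees(np.arctan2(*(E1[0]-E1[1])[[1,0]])))
S=at_z("scene",[[359,208],[326,186]],.074);print("scene",S,S.mean(0),np.degrees(np.arctan2(*(S[0]-S[1])[[1,0]])))
print("seat",at_z("top",[[335,240]],.038),at_z("scene",[[339,211]],.038))
for c in["top","scene"]:
  read_camera(c)
  t=trace("board",c)[0];cn,_=cv2.findContours(t["region"].astype(np.uint8),0,2);r=cv2.minAreaRect(max(cn,key=len));
  P=at_z(c,cv2.boxPoints(r),.017);print("board",c,P.round(3).tolist(),P.mean(0))
  print(c,at_z(c,[pinpoint("board_top",c)[0]["xy"]],.017))
print("blue",at_z("top",[[391,226],[372,222],[409,235]],.01),"cup,shaker,lemon",at_z("top",[[287,171],[260,182],[220,171]],.03))
print("edge",at_z("top",[[100,273],[330,273],[430,273],[340,160]],0))
E
```

```text
lid ends [[ 0.5347922  -0.25790405  0.074     ]
 [ 0.416804   -0.21093973  0.074     ]] [ 0.4757981  -0.23442189  0.074     ] -21.70465992841387
scene [[ 0.41468321 -0.22152318  0.074     ]
 [ 0.54227407 -0.27208965  0.074     ]] [ 0.47847864 -0.24680642  0.074     ] 158.38071795445217
seat [[ 0.46810123 -0.23444783  0.038     ]] [[ 0.47648398 -0.2329397   0.038     ]]
board top [[0.413, 0.332, 0.017], [0.575, 0.301, 0.017], [0.545, 0.166, 0.017], [0.385, 0.198, 0.017]] [0.47971927 0.24918675 0.017     ]
top [[0.48129915 0.24155868 0.017     ]]
board scene [[0.57, 0.295, 0.017], [0.55, 0.116, 0.017], [0.384, 0.211, 0.017], [0.415, 0.362, 0.017]] [0.4796331  0.24581295 0.017     ]
scene [[0.4830717  0.25176893 0.017     ]]
blue [[ 0.5110729  -0.41913613  0.01      ]
 [ 0.52543838 -0.35823346  0.01      ]
 [ 0.48060729 -0.47618058  0.01      ]] cup,shaker,lemon [[ 0.69341322 -0.08973472  0.03      ]
 [ 0.65925865 -0.0028559   0.03      ]
 [ 0.69839226  0.1255589   0.03      ]]
edge [[ 0.37710163  0.52413374  0.        ]
 [ 0.36717235 -0.21885797  0.        ]
 [ 0.35743155 -0.54086432  0.        ]
 [ 0.73434335 -0.26484178  0.        ]]
```

View pics/crop0.png

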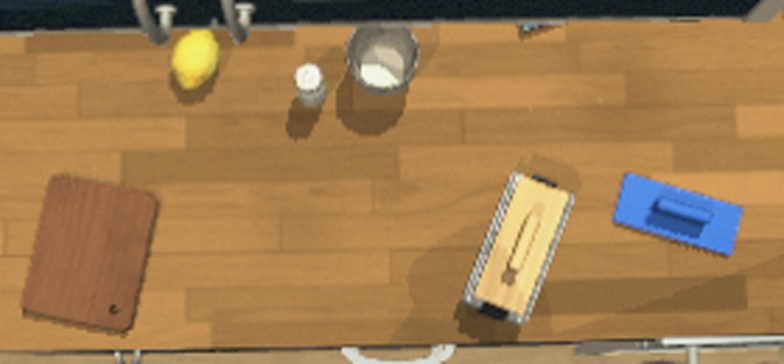

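The crop confirms it: the bamboo lid with its grip is at crop (523,245), on the steel box, whose clips are at (543,180) and (493,312). The blue copy at (678,212) stands apart. I move above the box first.

Request:
step_arm(offset=[[0.84, 0.74, 0], [0.84, 0.74, 0], [0.84, 0.74, 0], [0.84, 0.74, 0], [0.84, 0.74, 0], [0.84, 0.74, 0]], dr=[[0, 0, -0.41], [0, 0, -0.41], [0, 0, -0.41], [0, 0, -0.41], [0, 0, -0.41], [0, 0, -0.41]])

```text
time_s: 2.25
tool_pos: [0.3099, -0.3822, 0.2565]
tool_rot: [[0.924, -0.381, 0.0], [-0.381, -0.924, -0.0], [0.0, 0.0, -1.0]]
ft_force: [0.1, 0.0, 0.3]
width: 0.0853
grasp_force: 0.0
```

Request:
step_arm(offset=[[0.7, 0.74, 0], [0.7, 0.74, 0], [0.7, 0.74, 0], [0.7, 0.74, 0], [0.7, 0.74, 0], [0.7, 0.74, 0], [0.7, 0.74, 0], [0.7, 0.74, 0]], dr=[[0, 0, 0], [0, 0, 0], [0, 0, 0], [0, 0, 0], [0, 0, 0], [0, 0, 0], [0, 0, 0], [0, 0, 0]])

```text
time_s: 2.92
tool_pos: [0.4487, -0.2357, 0.2563]
tool_rot: [[0.927, -0.375, -0.0], [-0.375, -0.927, -0.0], [-0.0, 0.0, -1.0]]
ft_force: [-0.5, -0.4, 0.3]
width: 0.0855
grasp_force: 0.0
```

```bash
cat >> h.py <<'E'
def st():
    s=read_state();R=np.array(s["tool_rot"]);print("t",round(s["time_s"],2),"tcp",np.round(s["tool_pos"],4),"yaw",np.round(np.degrees(np.arctan2(R[1,0],R[0,0])),2),"z",R[:,2].round(3),"w",round(s["width"],4),"F",np.round(s["ft_force"],1),"g",round(s["grasp_force"],1),"q",np.round(s["q"],2));return s
E
python3 - <<'E'
from h import *
st();i=camera_info("wrist");im=read_camera("wrist");cv2.imwrite("pics/w1.png",im[:,:,::-1])
for t,z in[("lid",.07),("lid_end_a",.074),("box",0),("box_seat",.038)]:
  for b in pinpoint(t,"wrist"): print(t,round(b["conf"],2),np.round(b["xy"]),at_z("wrist",[b["xy"]],z,i).round(4))
E
```

```text
t 2.92 tcp [ 0.4487 -0.2357  0.2563] yaw -22.03 z [-0. -0. -1.] w 0.0855 F [-0.5 -0.4  0.3] g 0.0 q [-0.48 -0.02  0.07  1.66 -0.    3.04]
lid 0.87 [266. 169.] [[ 0.4773 -0.235   0.07  ]]
lid 0.86 [403.  73.] [[ 0.5131 -0.3895  0.07  ]]
lid_end_a 0.95 [351.  77.] [[ 0.5273 -0.3416  0.074 ]]
lid_end_a 0.78 [466.  71.] [[ 0.4935 -0.4458  0.074 ]]
lid_end_a 0.75 [267. 101.] [[ 0.536  -0.2611  0.074 ]]
```

View pics/w1.png

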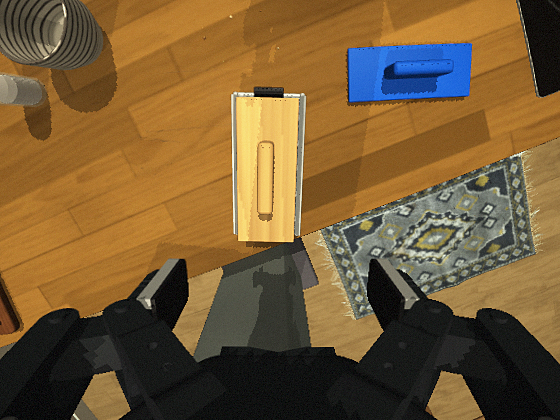

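The wrist view shows the bamboo lid on the box, its grip at (265,180) and the far clip at (268,91). The blue copy is at (408,72). Joint 6 is near its limit, so I take the half-turned grasp while centring over the lid.

```bash
python3 - <<'E'
from h import *
i=camera_info("wrist");read_camera("wrist")
P=at_z("wrist",[[238,97],[299,97],[294,241],[236,238]],.079,i);print(P.round(4),P.mean(0))
e=P[0]+P[1]-P[2]-P[3];print(np.degrees(np.arctan2(e[1],e[0])),np.linalg.norm(e)/2, np.linalg.norm(P[0]-P[1]))
for t in trace("lid","wrist"):
  cn,_=cv2.findContours(t["region"].astype(np.uint8),0,2);r=cv2.boxPoints(cv2.minAreaRect(max(cn,key=len)))
  Q=at_z("wrist",r,.079,i);print(t["conf"],r.round(),Q.round(4).tolist(),Q.mean(0))
# grip centre top
print(at_z("wrist",[[266,142],[265,218],[259,180],[273,180]],.114,i))
E
```

```text
[[ 0.5491 -0.2388  0.079 ]
 [ 0.5277 -0.2908  0.079 ]
 [ 0.3978 -0.2348  0.079 ]
 [ 0.4236 -0.1804  0.079 ]] [ 0.47455007 -0.2361762   0.079     ]
-24.12156412668701 0.1399127050584647 0.05618308564021323
0.78 [[234.  96.]
 [297.  96.]
 [297. 241.]
 [234. 241.]] [[0.5513, -0.2357, 0.079], [0.5292, -0.2894, 0.079], [0.3966, -0.2377, 0.079], [0.4214, -0.1771, 0.079]] [ 0.47462656 -0.2349612   0.079     ]
0.65 [[345.  47.]
 [470.  42.]
 [472.  96.]
 [347. 102.]] [[0.5525, -0.3444, 0.079], [0.5164, -0.4543, 0.079], [0.4687, -0.4441, 0.079], [0.5071, -0.3306, 0.079]] [ 0.51116536 -0.39331287  0.079     ]
[[ 0.50279096 -0.24872243  0.114     ]
 [ 0.44164053 -0.22207158  0.114     ]
 [ 0.47531617 -0.23062154  0.114     ]
 [ 0.47072477 -0.24183913  0.114     ]]
```

Request:
step_arm(offset=[[0.14, 0, 0], [0.14, 0, 0], [0.14, 0, 0], [0.14, 0, 0], [0.14, 0, 0], [0.14, 0, 0], [0.14, 0, 0], [0.14, 0, 0], [0.14, 0, 0], [0.14, 0, 0], [0.14, 0, 0], [0.14, 0, 0], [0.14, 0, 0]], dr=[[0, 0, 1], [0, 0, 1], [0, 0, 1], [0, 0, 1], [0, 0, 1], [0, 0, 1], [0, 0, 1], [0, 0, 1], [0, 0, 1], [0, 0, 1], [0, 0, 1], [0, 0, 1], [0, 0, 1]])

```text
time_s: 4.35
tool_pos: [0.4765, -0.2361, 0.2563]
tool_rot: [[0.37, 0.929, -0.0], [0.929, -0.37, 0.0], [0.0, -0.0, -1.0]]
ft_force: [-0.4, 0.3, -0.3]
width: 0.0853
grasp_force: 0.0
```

Request:
step_arm(offset=[[0, 0, 0], [0, 0, 0], [0, 0, 0], [0, 0, 0], [0, 0, 0], [0, 0, 0], [0, 0, 0], [0, 0, 0], [0, 0, 0], [0, 0, 0], [0, 0, 0], [0, 0, 0], [0, 0, 0]], dr=[[0, 0, 1], [0, 0, 1], [0, 0, 1], [0, 0, 1], [0, 0, 1], [0, 0, 1], [0, 0, 1], [0, 0, 1], [0, 0, 1], [0, 0, 1], [0, 0, 1], [0, 0, 1], [0, 0, 1]], claw=-0.3)

```text
time_s: 5.43
tool_pos: [0.4765, -0.2361, 0.2563]
tool_rot: [[-0.929, 0.37, 0.0], [0.37, 0.929, -0.0], [-0.0, 0.0, -1.0]]
ft_force: [-0.5, -0.2, -0.5]
width: 0.0294
grasp_force: 0.0
```

```bash
python3 - <<'E'
from h import *
st();i=camera_info("wrist");im=read_camera("wrist");cv2.imwrite("pics/w2.png",im[:,:,::-1])
for t,z in[("lid",.07),("lid_end_a",.074),("box",0),("box_seat",.038)]:
  for b in pinpoint(t,"wrist"): print(t,round(b["conf"],2),np.round(b["xy"]),at_z("wrist",[b["xy"]],z,i).round(4))
for t in trace("lid","wrist"):
  cn,_=cv2.findContours(t["region"].astype(np.uint8),0,2);r=cv2.boxPoints(cv2.minAreaRect(max(cn,key=len)))
  Q=at_z("wrist",r,.079,i);print(t["conf"],r.round().tolist(),Q.round(4).tolist(),Q.mean(0))
E
```

```text
t 5.43 tcp [ 0.4765 -0.2361  0.2563] yaw 158.28 z [ 0. -0. -1.] w 0.0294 F [-0.5 -0.2 -0.5] g 0.0 q [-0.46  0.04  0.13  1.66  0.   -0.08]
lid 0.95 [157. 255.] [[ 0.491  -0.3838  0.07  ]]
lid 0.59 [277. 196.] [[ 0.4783 -0.2374  0.07  ]]
lid_end_a 0.91 [283. 126.] [[ 0.416  -0.2066  0.074 ]]
lid_end_a 0.78 [205. 256.] [[ 0.5105 -0.3339  0.074 ]]
lid_end_a 0.65 [274. 254.] [[ 0.5359 -0.2635  0.074 ]]
lid_end_a 0.61 [110. 265.] [[ 0.4817 -0.4377  0.074 ]]
0.89 [[244.0, 258.0], [250.0, 117.0], [312.0, 120.0], [307.0, 260.0]] [[0.5254, -0.2942, 0.079], [0.397, -0.2326, 0.079], [0.4209, -0.1789, 0.079], [0.5528, -0.2336, 0.079]] [ 0.47402523 -0.23481044  0.079     ]
0.6 [[101.0, 241.0], [209.0, 235.0], [211.0, 277.0], [103.0, 282.0]] [[0.4518, -0.4286, 0.079], [0.489, -0.3174, 0.079], [0.5331, -0.3359, 0.079], [0.4955, -0.4527, 0.079]] [ 0.49234201 -0.38366325  0.079     ]
```

View pics/w2.png

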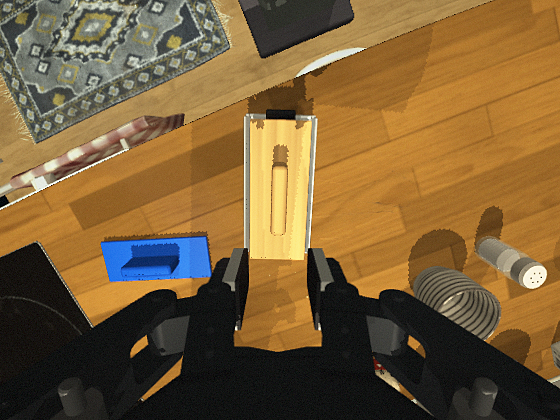

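Box/lid centre is about (0.4745, −0.2352) at yaw −24°. The wrist view shows the grip at (280,195), between the jaws. I descend and grip.

Request:
step_arm(offset=[[-0.01, 0.005, -0.2], [-0.01, 0.005, -0.4], [-0.01, 0.005, -0.5], [-0.01, 0.005, -0.57], [-0.01, 0.005, -0.63], [-0.01, 0.005, -0.68], [-0.01, 0.005, -0.72], [-0.01, 0.005, -0.725], [-0.01, 0.005, -0.725]], dr=[[0, 0, -0.027], [0, 0, -0.027], [0, 0, -0.027], [0, 0, -0.027], [0, 0, -0.027], [0, 0, -0.027], [0, 0, -0.027], [0, 0, -0.027], [0, 0, -0.027]], claw=0)

```text
time_s: 6.48
tool_pos: [0.4748, -0.2347, 0.1114]
tool_rot: [[-0.91, 0.415, 0.0], [0.415, 0.91, -0.0], [-0.0, -0.0, -1.0]]
ft_force: [-0.6, 0.0, 0.0]
width: 0.0426
grasp_force: 0.0
```

Request:
step_arm(offset=[[0, 0, 0], [0, 0, 0], [0, 0, 0], [0, 0, 0], [0, 0, 0], [0, 0, 0], [0, 0, 0], [0, 0, 0]], dr=[[0, 0, 0], [0, 0, 0], [0, 0, 0], [0, 0, 0], [0, 0, 0], [0, 0, 0], [0, 0, 0], [0, 0, 0]], claw=-1, squeeze=40)

```text
time_s: 7.15
tool_pos: [0.4752, -0.2349, 0.1123]
tool_rot: [[-0.91, 0.415, 0.002], [0.415, 0.91, -0.001], [-0.002, -0.0, -1.0]]
ft_force: [0.1, 0.4, 5.3]
width: 0.0131
grasp_force: 40.9
```

Request:
step_arm(offset=[[0, 0, 0.08], [0, 0, 0.2], [0, 0, 0.35], [0, 0.05, 0.5], [0.02, 0.2, 0.5], [0.03, 0.4, 0.5], [0.05, 0.6, 0.5], [0.05, 0.8, 0.5], [0.05, 0.93, 0.45], [0.05, 1, 0.3], [0.05, 1, 0.1], [0.05, 1, -0.1], [0.05, 1, -0.2], [0.05, 1, -0.26], [0.05, 1, -0.3], [0.05, 1, -0.32], [0.05, 1, -0.33], [0.05, 1, -0.335]], dr=[[0, 0, 0], [0, 0, 0], [0, 0, 0], [0, 0, 0], [0, 0, 0], [0, 0, 0], [0, 0, 0], [0, 0, 0], [0, 0, 0], [0, 0, 0], [0, 0, 0], [0, 0, 0], [0, 0, 0], [0, 0, 0], [0, 0, 0], [0, 0, 0], [0, 0, 0], [0, 0, 0]])

```text
time_s: 8.65
tool_pos: [0.4856, -0.0349, 0.0454]
tool_rot: [[-0.91, 0.415, 0.002], [0.415, 0.91, -0.0], [-0.002, 0.001, -1.0]]
ft_force: [0.6, 0.1, -1.9]
width: 0.0135
grasp_force: 40.0
```

```bash
python3 - <<'E'
from h import *
st()
im=read_camera("scene");cv2.imwrite("pics/s2.png",cv2.resize(im[140:380,130:450,::-1],None,fx=2.5,fy=2.5,interpolation=cv2.INTER_CUBIC))
E
```

```text
t 8.65 tcp [ 0.4856 -0.0349  0.0454] yaw 155.48 z [ 0.002 -0.    -1.   ] w 0.0135 F [ 0.6  0.1 -1.9] g 40.0 q [-0.07 -0.04 -0.36  1.25 -0.    0.36]
```

View pics/s2.png

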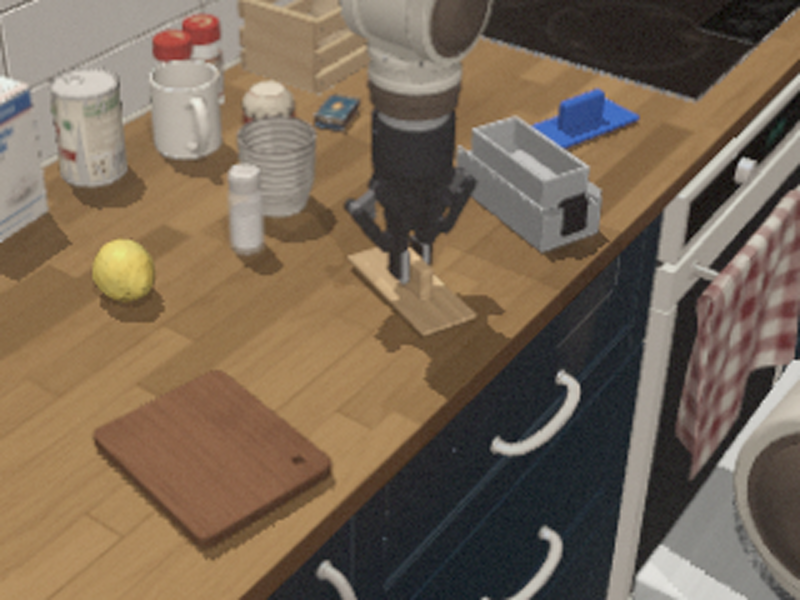

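The scene crop shows the lid held at crop (412,290), just above the worktop, and the tray in the box at (530,160). I set it down and release.

Request:
step_arm(offset=[[0, 0, -0.008], [0, 0, -0.012], [0, 0, -0.016], [0, 0, -0.018]], dr=[[0, 0, 0], [0, 0, 0], [0, 0, 0], [0, 0, 0]])

```text
time_s: 9.03
tool_pos: [0.4852, -0.0347, 0.0422]
tool_rot: [[-0.91, 0.415, 0.001], [0.415, 0.91, -0.0], [-0.001, 0.0, -1.0]]
ft_force: [-6.1, -0.1, 13.6]
width: 0.0131
grasp_force: 42.1
```

Request:
step_arm(offset=[[0, 0, 0], [0, 0, 0], [0, 0, 0], [0, 0, 0], [0, 0, 0]], dr=[[0, 0, 0], [0, 0, 0], [0, 0, 0], [0, 0, 0], [0, 0, 0]], claw=0)

```text
time_s: 9.45
tool_pos: [0.4847, -0.0347, 0.0406]
tool_rot: [[-0.91, 0.415, -0.0], [0.415, 0.91, 0.0], [0.0, -0.0, -1.0]]
ft_force: [0.1, 1.6, 0.2]
width: 0.0426
grasp_force: 0.0
```

Request:
step_arm(offset=[[0, 0, 0.1], [0, 0, 0.3], [0, 0, 0.5], [0, 0, 0.7], [0, -0.1, 0.85], [-0.01, -0.3, 0.95], [-0.02, -0.5, 1], [-0.03, -0.7, 1], [-0.05, -0.9, 1], [-0.05, -1, 1], [-0.05, -1, 1], [-0.05, -1, 1]], dr=[[0, 0, 0], [0, 0, 0], [0, 0, 0], [0, 0, 0], [0, 0, 0], [0, 0, 0], [0, 0, 0], [0, 0, 0], [0, 0, 0], [0, 0, 0], [0, 0, 0], [0, 0, 0]], claw=1)

```text
time_s: 10.45
tool_pos: [0.4744, -0.2357, 0.2403]
tool_rot: [[-0.909, 0.417, -0.001], [0.417, 0.909, 0.0], [0.001, 0.0, -1.0]]
ft_force: [-0.2, 0.8, 0.2]
width: 0.0856
grasp_force: 0.0
```

```bash
python3 - <<'E'
from h import *
st();i=camera_info("wrist");im=read_camera("wrist");cv2.imwrite("pics/w3.png",im[:,:,::-1])
for t,z in[("tray",.033),("box",0),("box_seat",.038),("lid",0)]:
  for b in pinpoint(t,"wrist"): print(t,round(b["conf"],2),np.round(b["xy"]),at_z("wrist",[b["xy"]],z,i).round(4))
for t in trace("tray","wrist")[:1]:
  cn,_=cv2.findContours(t["region"].astype(np.uint8),0,2);r=cv2.boxPoints(cv2.minAreaRect(max(cn,key=len)))
  Q=at_z("wrist",r,.074,i);print(t["conf"],r.round().tolist(),Q.round(4).tolist(),Q.mean(0))
E
```

```text
t 10.45 tcp [ 0.4744 -0.2357  0.2403] yaw 155.36 z [-0.001  0.    -1.   ] w 0.0856 F [-0.2  0.8  0.2] g 0.0 q [-0.46  0.03  0.09  1.63  0.   -0.03]
tray 0.83 [277. 192.] [[ 0.4767 -0.2371  0.033 ]]
lid 0.86 [437. 118.] [[ 0.4806 -0.0364  0.    ]]
lid 0.8 [158. 272.] [[ 0.5146 -0.4274  0.    ]]
0.64 [[246.0, 131.0], [310.0, 129.0], [314.0, 259.0], [250.0, 261.0]] [[0.4047, -0.2357, 0.074], [0.4275, -0.1819, 0.074], [0.5475, -0.2286, 0.074], [0.5221, -0.2891, 0.074]] [ 0.47543617 -0.23383039  0.074     ]
```

View pics/w3.png

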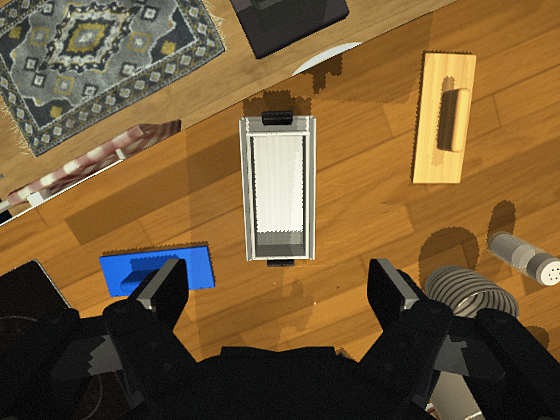

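The wrist view shows the open tray centred in the box at (279,190), the lid upright on the bare worktop at (444,118), and the blue copy at (158,270). I go down for the tray.

Request:
step_arm(offset=[[0, 0, -0.2], [0, 0, -0.4], [0, 0, -0.55], [0, 0, -0.65], [0, 0, -0.7], [0, 0, -0.74], [0, 0, -0.75], [0, 0, -0.75]], dr=[[0, 0, 0], [0, 0, 0], [0, 0, 0], [0, 0, 0], [0, 0, 0], [0, 0, 0], [0, 0, 0], [0, 0, 0]])

```text
time_s: 11.42
tool_pos: [0.4752, -0.2346, 0.0914]
tool_rot: [[-0.91, 0.414, 0.001], [0.414, 0.91, -0.0], [-0.001, -0.0, -1.0]]
ft_force: [0.7, -0.3, 0.5]
width: 0.0854
grasp_force: 0.0
```

Request:
step_arm(offset=[[0, 0, 0], [0, 0, 0], [0, 0, 0], [0, 0, 0], [0, 0, 0], [0, 0, 0]], dr=[[0, 0, 0], [0, 0, 0], [0, 0, 0], [0, 0, 0], [0, 0, 0], [0, 0, 0]], claw=-1, squeeze=40)

```text
time_s: 11.92
tool_pos: [0.4754, -0.2349, 0.0924]
tool_rot: [[-0.91, 0.415, 0.002], [0.415, 0.91, -0.001], [-0.002, 0.0, -1.0]]
ft_force: [-1.5, 2.0, 7.0]
width: 0.056
grasp_force: 41.0
```

```bash
python3 - <<'E'
from h import *
st();print(tips_ahead() if callable(tips_ahead) else tips_ahead)
read_camera("top");print([at_z("top",[b["xy"]],.017).round(4) for b in pinpoint("board_top","top")])
c,_=cv2.findContours(trace("board","top")[0]["region"].astype(np.uint8),0,2);r=cv2.boxPoints(cv2.minAreaRect(max(c,key=len)));P=at_z("top",r,.017);print(P.round(3).tolist(),P.mean(0))
E
```

```text
t 11.92 tcp [ 0.4754 -0.2349  0.0924] yaw 155.5 z [ 0.002 -0.001 -1.   ] w 0.056 F [-1.5  2.   7. ] g 41.0 q [-0.46  0.04 -0.19  1.34  0.   -0.03]
0.025
[array([[0.485 , 0.2523, 0.017 ]])]
[[0.413, 0.333, 0.017], [0.575, 0.301, 0.017], [0.545, 0.167, 0.017], [0.384, 0.201, 0.017]] [0.47937477 0.25067155 0.017     ]
```

Request:
step_arm(offset=[[0, 0, 0.03], [0, 0, 0.08], [0, 0, 0.15], [0, 0, 0.25], [0, 0, 0.4], [0, 0, 0.55], [0, 0, 0.55]], dr=[[0, 0, 0], [0, 0, 0], [0, 0, 0], [0, 0, 0], [0, 0, 0], [0, 0, 0], [0, 0, 0]])

```text
time_s: 12.65
tool_pos: [0.4763, -0.2355, 0.2077]
tool_rot: [[-0.91, 0.415, 0.008], [0.415, 0.91, -0.004], [-0.009, -0.0, -1.0]]
ft_force: [0.8, -0.8, -1.0]
width: 0.0556
grasp_force: 42.9
```

```bash
python3 - <<'E'
from h import *
st()
im=read_camera("scene");cv2.imwrite("pics/s3.png",cv2.resize(im[120:280,190:450,::-1],None,fx=3,fy=3,interpolation=cv2.INTER_CUBIC))
E
```

```text
t 12.65 tcp [ 0.4763 -0.2355  0.2077] yaw 155.49 z [ 0.008 -0.004 -1.   ] w 0.0556 F [ 0.8 -0.8 -1. ] g 42.9 q [-0.46  0.02  0.01  1.55 -0.   -0.03]
```

View pics/s3.png

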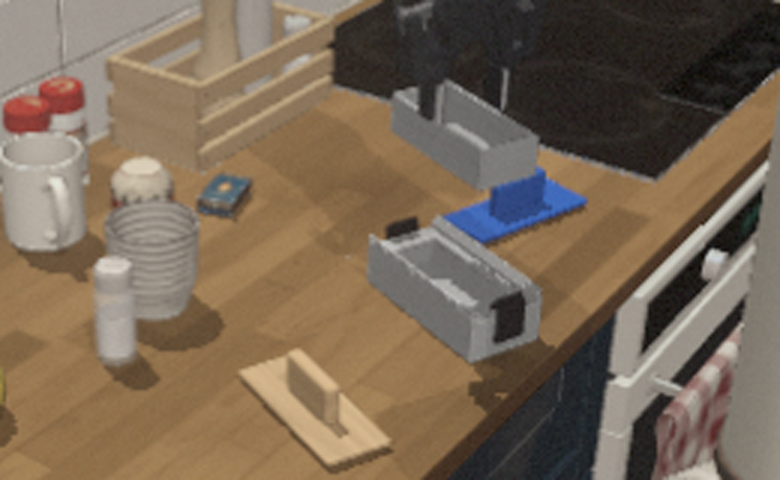

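The tray is lifted clear at crop (465,130). The box stays put at (455,285) with both clips, and the lid is at (315,405). I carry the tray to the board.

Request:
step_arm(offset=[[0, 0.1, 0], [0, 0.3, 0], [0, 0.5, 0], [0, 0.7, 0], [0, 0.9, 0], [0, 1, 0]], dr=[[0, 0, 0.02], [0, 0, 0.05], [0, 0, 0.08], [0, 0, 0.11], [0, 0, 0.14], [0, 0, 0.148]])

```text
time_s: 13.2
tool_pos: [0.474, -0.0314, 0.2003]
tool_rot: [[-0.982, 0.19, -0.001], [0.19, 0.982, 0.001], [0.001, 0.001, -1.0]]
ft_force: [-0.1, -0.8, -2.1]
width: 0.0555
grasp_force: 43.0
```

Request:
step_arm(offset=[[0, 0.2, 0], [0, 0.4, 0], [0, 0.6, 0], [0, 0.8, 0], [0.02, 0.9, 0], [0.02, 1, 0], [0.02, 1, 0]], dr=[[0, 0, 0], [0, 0, 0], [0, 0, 0], [0, 0, 0], [0, 0, 0], [0, 0, 0], [0, 0, 0]])

```text
time_s: 13.78
tool_pos: [0.4783, 0.1682, 0.1998]
tool_rot: [[-0.982, 0.191, -0.001], [0.191, 0.982, 0.0], [0.001, 0.0, -1.0]]
ft_force: [-0.2, 0.1, -2.3]
width: 0.0557
grasp_force: 43.1
```

Request:
step_arm(offset=[[0, 0.15, 0], [0, 0.3, 0], [0, 0.42, -0.05], [0, 0.42, -0.2], [0, 0.42, -0.35], [0, 0.42, -0.45], [0, 0.42, -0.52], [0, 0.42, -0.55], [0, 0.42, -0.56], [0, 0.42, -0.56]], dr=[[0, 0, 0], [0, 0, 0], [0, 0, 0], [0, 0, 0], [0, 0, 0], [0, 0, 0], [0, 0, 0], [0, 0, 0], [0, 0, 0], [0, 0, 0]])

```text
time_s: 14.62
tool_pos: [0.4788, 0.2489, 0.0888]
tool_rot: [[-0.981, 0.194, -0.0], [0.194, 0.981, -0.0], [0.0, -0.0, -1.0]]
ft_force: [-0.6, -0.7, -1.3]
width: 0.0559
grasp_force: 43.2
```

Request:
step_arm(offset=[[0.01, 0, -0.03], [0.01, 0, -0.045], [0.01, 0, -0.053], [0.01, 0, -0.059], [0.01, 0, -0.063], [0.01, 0, -0.063]], dr=[[0, 0, 0], [0, 0, 0], [0, 0, 0], [0, 0, 0], [0, 0, 0], [0, 0, 0]])

```text
time_s: 15.12
tool_pos: [0.4808, 0.2493, 0.0765]
tool_rot: [[-0.981, 0.194, 0.0], [0.194, 0.981, 0.0], [-0.0, 0.0, -1.0]]
ft_force: [-1.1, -0.8, 1.2]
width: 0.0557
grasp_force: 43.8
```

Request:
step_arm(offset=[[0, 0, 0], [0, 0, 0], [0, 0, 0], [0, 0, 0], [0, 0, 0]], dr=[[0, 0, 0], [0, 0, 0], [0, 0, 0], [0, 0, 0], [0, 0, 0]], claw=1)

```text
time_s: 15.53
tool_pos: [0.4808, 0.2494, 0.0761]
tool_rot: [[-0.981, 0.194, 0.0], [0.194, 0.981, 0.0], [-0.0, 0.0, -1.0]]
ft_force: [-0.2, 0.3, -0.4]
width: 0.0855
grasp_force: 0.0
```

Request:
step_arm(offset=[[0, 0, 0.1], [0, 0, 0.3], [0, 0, 0.5], [0, 0, 0.7], [0, 0, 0.85], [0, 0, 0.85]], dr=[[0, 0, 0], [0, 0, 0], [0, 0, 0], [0, 0, 0], [0, 0, 0], [0, 0, 0]])

```text
time_s: 16.03
tool_pos: [0.4821, 0.25, 0.2532]
tool_rot: [[-0.981, 0.194, 0.008], [0.194, 0.981, 0.004], [-0.007, 0.006, -1.0]]
ft_force: [0.7, 0.9, 0.5]
width: 0.0853
grasp_force: 0.0
```

```bash
python3 - <<'E'
from h import *
st();i=camera_info("wrist");im=read_camera("wrist");cv2.imwrite("pics/w4.png",im[:,:,::-1])
for t,z in[("tray",.017),("board_top",.017),("lid",0)]:
  for b in pinpoint(t,"wrist"): print(t,round(b["conf"],2),np.round(b["xy"]),at_z("wrist",[b["xy"]],z,i).round(4))
for n,z in[("tray",.058),("board",.017)]:
 for t in trace(n,"wrist")[:1]:
  cn,_=cv2.findContours(t["region"].astype(np.uint8),0,2);r=cv2.boxPoints(cv2.minAreaRect(max(cn,key=len)))
  Q=at_z("wrist",r,z,i);print(n,t["conf"],r.round().tolist(),Q.round(4).tolist(),Q.mean(0))
E
```

```text
t 16.03 tcp [0.4821 0.25   0.2532] yaw 168.82 z [ 0.008  0.004 -1.   ] w 0.0853 F [0.7 0.9 0.5] g 0.0 q [ 0.48  0.06  0.14  1.64 -0.    0.67]
board_top 0.51 [ 66. 177.] [[0.4233 0.0029 0.017 ]]
lid 0.73 [ 63. 225.] [[ 0.4845 -0.0385  0.    ]]
tray 0.79 [[246.0, 126.0], [304.0, 126.0], [304.0, 245.0], [246.0, 245.0]] [[0.4115, 0.233, 0.058], [0.4227, 0.2896, 0.058], [0.5482, 0.2678, 0.058], [0.5356, 0.2048, 0.058]] [0.47950415 0.24882527 0.058     ]
board 0.96 [[218.0, 244.0], [220.0, 110.0], [335.0, 112.0], [333.0, 245.0]] [[0.5432, 0.1635, 0.017], [0.3889, 0.2046, 0.017], [0.4156, 0.3302, 0.017], [0.5737, 0.3047, 0.017]] [0.48032875 0.25076734 0.017     ]
```

View pics/w4.png

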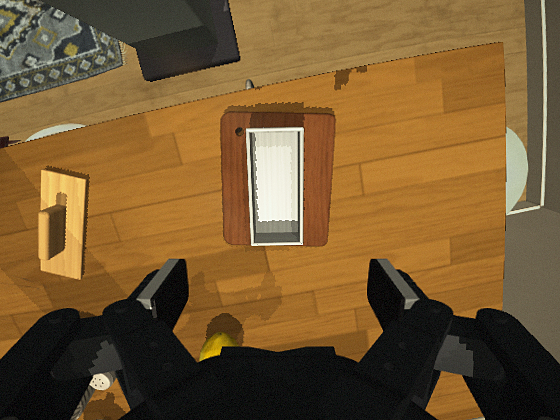

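The tray stands centred on the board (within about 2 mm) at pixel (275,185). I return to the lid, seen at (62,222).

Request:
step_arm(offset=[[0.02, -0.2, 0], [0.02, -0.4, 0], [0.02, -0.6, 0], [0.02, -0.8, 0], [0.02, -1, 0]], dr=[[0, 0, -0.03], [0, 0, -0.06], [0, 0, -0.09], [0, 0, -0.12], [0, 0, -0.148]], claw=0)

```text
time_s: 16.75
tool_pos: [0.4839, 0.0477, 0.245]
tool_rot: [[-0.909, 0.416, -0.002], [0.416, 0.909, -0.0], [0.001, -0.001, -1.0]]
ft_force: [1.3, -0.4, -0.7]
width: 0.0425
grasp_force: 0.0
```

Request:
step_arm(offset=[[0, -0.2, 0], [0, -0.35, -0.1], [0, -0.42, -0.25], [0, -0.42, -0.45], [0, -0.42, -0.6], [0, -0.42, -0.7], [0, -0.42, -0.75], [0, -0.42, -0.75]], dr=[[0, 0, 0], [0, 0, 0], [0, 0, 0], [0, 0, 0], [0, 0, 0], [0, 0, 0], [0, 0, 0], [0, 0, 0]])

```text
time_s: 17.42
tool_pos: [0.4831, -0.0346, 0.0932]
tool_rot: [[-0.91, 0.415, -0.005], [0.415, 0.91, 0.0], [0.004, -0.002, -1.0]]
ft_force: [-0.7, -0.1, -0.5]
width: 0.0427
grasp_force: 0.0
```

```bash
python3 - <<'E'
from h import *
st();i=camera_info("wrist");im=read_camera("wrist");cv2.imwrite("pics/w5.png",im[:,:,::-1])
for t in trace("lid","wrist")[:2]:
  cn,_=cv2.findContours(t["region"].astype(np.uint8),0,2);r=cv2.boxPoints(cv2.minAreaRect(max(cn,key=len)))
  Q=at_z("wrist",r,.009,i);print("lid",t["conf"],r.round().tolist(),Q.round(4).tolist(),Q.mean(0))
for b in pinpoint("lid","wrist")+pinpoint("lid_end_a","wrist"): print(round(b["conf"],2),np.round(b["xy"]),at_z("wrist",[b["xy"]],.003,i).round(4))
E
```

```text
t 17.42 tcp [ 0.4831 -0.0346  0.0932] yaw 155.49 z [-0.005  0.    -1.   ] w 0.0427 F [-0.7 -0.1 -0.5] g 0.0 q [-0.07 -0.07 -0.29  1.35 -0.    0.36]
lid 0.61 [[234.0, 123.0], [323.0, 123.0], [323.0, 314.0], [234.0, 314.0]] [[0.4076, -0.0313, 0.009], [0.4315, 0.0209, 0.009], [0.5624, -0.0325, 0.009], [0.5339, -0.095, 0.009]] [ 0.48385024 -0.0344524   0.009     ]
0.93 [277. 223.] [[ 0.4823 -0.0346  0.003 ]]
0.28 [279. 134.] [[ 0.4263 -0.0076  0.003 ]]
0.77 [283. 131.] [[ 0.4254 -0.0048  0.003 ]]
```

View pics/w5.png

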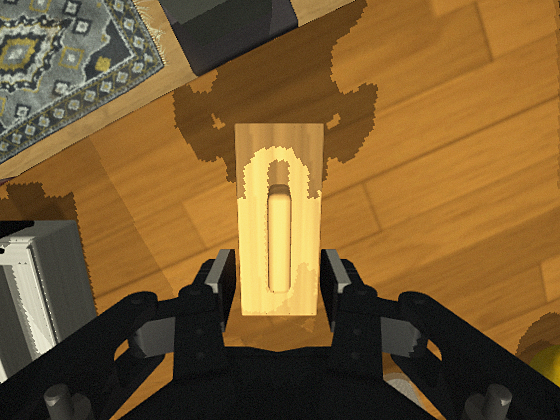

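The wrist view shows the lid upright at (279,220), aligned with the jaws. I grip it and lift.

Request:
step_arm(offset=[[0, 0, -0.12], [0, 0, -0.2], [0, 0, -0.24], [0, 0, -0.26], [0, 0, -0.26]], dr=[[0, 0, 0], [0, 0, 0], [0, 0, 0], [0, 0, 0], [0, 0, 0]])

```text
time_s: 18.03
tool_pos: [0.4849, -0.0346, 0.0443]
tool_rot: [[-0.91, 0.415, -0.0], [0.415, 0.91, 0.0], [0.0, 0.0, -1.0]]
ft_force: [-0.5, -0.6, 0.6]
width: 0.0424
grasp_force: 0.0
```

Request:
step_arm(offset=[[0, 0, 0], [0, 0, 0], [0, 0, 0], [0, 0, 0], [0, 0, 0], [0, 0, 0]], dr=[[0, 0, 0], [0, 0, 0], [0, 0, 0], [0, 0, 0], [0, 0, 0], [0, 0, 0]], claw=-1, squeeze=60)

```text
time_s: 18.53
tool_pos: [0.4855, -0.0348, 0.0454]
tool_rot: [[-0.91, 0.415, 0.002], [0.415, 0.91, -0.0], [-0.002, 0.001, -1.0]]
ft_force: [-0.5, -0.4, 5.6]
width: 0.0127
grasp_force: 59.4
```

Request:
step_arm(offset=[[0, 0, 0.1], [0, 0, 0.3], [0, 0, 0.5], [0, -0.15, 0.65], [-0.02, -0.3, 0.65], [-0.03, -0.5, 0.65], [-0.04, -0.7, 0.65], [-0.05, -0.9, 0.65], [-0.05, -1, 0.65], [-0.05, -1, 0.65], [-0.05, -1, 0.65], [-0.05, -1, 0.65]], dr=[[0, 0, 0], [0, 0, 0], [0, 0, 0], [0, 0, 0], [0, 0, 0], [0, 0, 0], [0, 0, 0], [0, 0, 0], [0, 0, 0], [0, 0, 0], [0, 0, 0], [0, 0, 0]])

```text
time_s: 19.53
tool_pos: [0.4746, -0.2343, 0.174]
tool_rot: [[-0.91, 0.415, -0.0], [0.415, 0.91, 0.001], [0.001, 0.0, -1.0]]
ft_force: [-0.9, -0.1, -1.5]
width: 0.0128
grasp_force: 58.9
```

```bash
python3 - <<'E'
from h import *
s=st();i=camera_info("wrist");im=read_camera("wrist");cv2.imwrite("pics/w6.png",im[:,:,::-1])
# long walls of box: 50 mm high, fit box_trace
for n in["box","lid"]:
 for t in trace(n,"wrist")[:2]:
  cn,_=cv2.findContours(t["region"].astype(np.uint8),0,2);r=cv2.boxPoints(cv2.minAreaRect(max(cn,key=len)))
  Q=at_z("wrist",r,.05 if n=="box" else s["tool_pos"][2]-.033,i);print(n,t["conf"],r.round().tolist(),Q.round(4).tolist(),Q.mean(0))
for n,z in[("box_seat",.038),("box",0),("lid_end_a",s["tool_pos"][2]-.0383)]:
  for b in pinpoint(n,"wrist"): print(n,round(b["conf"],2),np.round(b["xy"]),at_z("wrist",[b["xy"]],z,i).round(4))
E
```

```text
t 19.53 tcp [ 0.4746 -0.2343  0.174 ] yaw 155.49 z [-0.     0.001 -1.   ] w 0.0128 F [-0.9 -0.1 -1.5] g 58.9 q [-0.46  0.02 -0.05  1.5   0.   -0.03]
box 0.92 [[254.0, 107.0], [320.0, 107.0], [320.0, 117.0], [254.0, 117.0]] [[0.3929, -0.2167, 0.05], [0.4137, -0.171, 0.05], [0.4205, -0.1739, 0.05], [0.3995, -0.2199, 0.05]] [ 0.40663869 -0.19535039  0.05      ]
lid 0.97 [[218.0, 117.0], [336.0, 117.0], [336.0, 351.0], [218.0, 351.0]] [[0.3971, -0.2304, 0.141], [0.4206, -0.1789, 0.141], [0.5464, -0.2283, 0.141], [0.5168, -0.2933, 0.141]] [ 0.47023707 -0.23269832  0.14099228]
lid 0.57 [[64.0, 281.0], [193.0, 267.0], [198.0, 315.0], [69.0, 329.0]] [[0.4387, -0.3533, 0.141], [0.4614, -0.2797, 0.141], [0.4896, -0.292, 0.141], [0.4671, -0.3707, 0.141]] [ 0.4642104  -0.32395368  0.14099228]
lid_end_a 0.79 [192. 294.] [[ 0.4784 -0.2911  0.1357]]
lid_end_a 0.74 [277. 345.] [[ 0.5316 -0.2607  0.1357]]
lid_end_a 0.71 [276. 127.] [[ 0.413  -0.207   0.1357]]
```

```bash
python3 - <<'E'
from h import *
from scipy.spatial.transform import Rotation as Ro
s=read_state();T=np.eye(4);T[:3,:3]=s["tool_rot"];T[:3,3]=s["tool_pos"];i=camera_info("wrist");C=np.array(i["world_to_cam"])@T
R=lambda y:np.c_[[np.cos(y),np.sin(y),0],[np.sin(y),-np.cos(y),0],[0,0,-1]]
T3=np.eye(4);T3[:3,:3]=R(np.radians(155.36));T3[:3,3]=[.4744,-.2357,.2403];j=dict(i,world_to_cam=C@np.linalg.inv(T3))
im=cv2.imread("pics/w3.png");hsv=cv2.cvtColor(im,cv2.COLOR_BGR2HSV)
print("K",np.array(i["intrinsics"]).round(0).tolist(),"campos",ray("wrist",[[0,0]],j)[0])
Lp=[];Rp=[]
for r in range(135,240,8):
  g=np.where(hsv[r,225:335,1]<70)[0]+225; print(r,g.min(),g.max(),end=" | "); Lp.append([g.min()-.5,r]);Rp.append([g.max()+.5,r])
L=at_z("wrist",Lp,.05,j);Q=at_z("wrist",Rp,.05,j)
u=np.array([np.cos(np.radians(-24.3)),np.sin(np.radians(-24.3))]);v=np.array([-u[1],u[0]]);c0=np.array([.475,-.235])
for P in(L,Q):
  d=P[:,:2]-c0;k=np.polyfit(d@u,d@v,1);print("\nslope deg",np.degrees(k[0]),"lat mm",k[1]*1e3)
dark=(hsv[:,:,2]<50)&(np.arange(560)[None]>255)&(np.arange(560)[None]<305);
for a,b in((95,135),(250,275)):
  ys,xs=np.where(dark[a:b]);print("dark rows",ys.min()+a,ys.max()+a,"cols",xs.min(),xs.max(),np.median(xs))
cv=lambda w:proj("wrist",[[*(c0+u*w[0]+v*w[1]),w[2]]],j).round(1).tolist()
for sx in(-1,1):
  for w in((.082,.055),(.075,.055),(.082,.02),(.073,.038)): print(sx,w,cv((sx*w[0],0,w[1])))
E
```

```text
K [[305.0, 0.0, 277.0], [0.0, 305.0, 211.0], [0.0, 0.0, 1.0]] campos [ 0.41227786 -0.20724107  0.35926622]
135 240 315 | 143 240 315 | 151 240 315 | 159 241 315 | 167 241 315 | 175 242 315 | 183 242 315 | 191 243 314 | 199 243 314 | 207 243 314 | 215 244 314 | 223 244 314 | 231 245 314 | 239 245 314 | 
slope deg 0.8237763472829452 lat mm -37.68528301365952

slope deg 0.7032592173977574 lat mm 37.77485388150893
dark rows 111 124 cols 262 292 277.5
dark rows 259 265 cols 267 293 280.5
-1 (0.082, 0.055) [[278.0, 110.5]]
-1 (0.075, 0.055) [[278.1, 118.1]]
-1 (0.082, 0.02) [[278.0, 112.0]]
-1 (0.073, 0.038) [[278.1, 120.5]]
1 (0.082, 0.055) [[279.0, 267.5]]
1 (0.075, 0.055) [[278.9, 261.7]]
1 (0.082, 0.02) [[278.8, 254.5]]
1 (0.073, 0.038) [[278.8, 253.6]]
```

Request:
step_arm(offset=[[0.002, -0.003, -0.12], [0.002, -0.003, -0.25], [0.002, -0.003, -0.33], [0.002, -0.003, -0.37], [0.002, -0.003, -0.39], [0.002, -0.003, -0.4], [0.002, -0.003, -0.41], [0.002, -0.003, -0.41]], dr=[[0, 0, 0.011], [0, 0, 0.011], [0, 0, 0.011], [0, 0, 0.011], [0, 0, 0.011], [0, 0, 0.011], [0, 0, 0.011], [0, 0, 0.011]])

```text
time_s: 20.5
tool_pos: [0.4756, -0.2354, 0.0928]
tool_rot: [[-0.917, 0.399, 0.001], [0.399, 0.917, -0.001], [-0.001, -0.0, -1.0]]
ft_force: [-0.9, -0.2, -1.4]
width: 0.0125
grasp_force: 58.9
```

Request:
step_arm(offset=[[0, 0, -0.005], [0, 0, -0.01], [0, 0, -0.015], [0, 0, -0.02], [0, 0, -0.025], [0, 0, -0.03], [0, 0, -0.03]], dr=[[0, 0, 0], [0, 0, 0], [0, 0, 0], [0, 0, 0], [0, 0, 0], [0, 0, 0], [0, 0, 0]])

```text
time_s: 21.08
tool_pos: [0.4758, -0.2356, 0.0871]
tool_rot: [[-0.917, 0.399, 0.002], [0.399, 0.917, -0.001], [-0.002, -0.0, -1.0]]
ft_force: [1.0, 0.2, 6.2]
width: 0.0129
grasp_force: 60.2
```

The lid sits on the clip noses as expected. I press it down.

Request:
step_arm(offset=[[0, 0, -0.004], [0, 0, -0.008], [0, 0, -0.012], [0, 0, -0.016], [0, 0, -0.016]], dr=[[0, 0, 0], [0, 0, 0], [0, 0, 0], [0, 0, 0], [0, 0, 0]])

```text
time_s: 21.5
tool_pos: [0.476, -0.2357, 0.0846]
tool_rot: [[-0.917, 0.399, 0.003], [0.399, 0.917, -0.001], [-0.003, -0.0, -1.0]]
ft_force: [-0.6, -0.1, 11.6]
width: 0.0127
grasp_force: 60.9
```

Request:
step_arm(offset=[[0, 0, -0.004], [0, 0, -0.008], [0, 0, -0.012], [0, 0, -0.016], [0, 0, -0.016]], dr=[[0, 0, 0], [0, 0, 0], [0, 0, 0], [0, 0, 0], [0, 0, 0]])

```text
time_s: 21.92
tool_pos: [0.4751, -0.2353, 0.0794]
tool_rot: [[-0.917, 0.399, -0.0], [0.399, 0.917, 0.0], [0.0, -0.0, -1.0]]
ft_force: [2.8, -2.1, 0.9]
width: 0.0128
grasp_force: 60.4
```

Request:
step_arm(offset=[[0, 0, -0.004], [0, 0, -0.008], [0, 0, -0.012], [0, 0, -0.012]], dr=[[0, 0, 0], [0, 0, 0], [0, 0, 0], [0, 0, 0]])

```text
time_s: 22.25
tool_pos: [0.4752, -0.2353, 0.0794]
tool_rot: [[-0.917, 0.399, 0.001], [0.399, 0.917, -0.001], [-0.001, -0.0, -1.0]]
ft_force: [-5.3, 2.5, 19.4]
width: 0.013
grasp_force: 63.1
```

Request:
step_arm(offset=[[0, 0, 0.008], [0, 0, 0.014], [0, 0, 0.016], [0, 0, 0.016]], dr=[[0, 0, 0], [0, 0, 0], [0, 0, 0], [0, 0, 0]])

```text
time_s: 22.58
tool_pos: [0.4745, -0.2349, 0.0795]
tool_rot: [[-0.917, 0.399, -0.002], [0.399, 0.917, 0.001], [0.002, 0.0, -1.0]]
ft_force: [-0.7, 0.2, -5.3]
width: 0.0128
grasp_force: 59.6
```

Request:
step_arm(offset=[[0, 0, 0], [0, 0, 0], [0, 0, 0], [0, 0, 0], [0, 0, 0]], dr=[[0, 0, 0], [0, 0, 0], [0, 0, 0], [0, 0, 0], [0, 0, 0]], claw=0)

```text
time_s: 23.0
tool_pos: [0.4753, -0.2353, 0.0807]
tool_rot: [[-0.917, 0.399, 0.0], [0.399, 0.917, -0.0], [-0.0, -0.0, -1.0]]
ft_force: [-0.0, 0.1, 0.8]
width: 0.0429
grasp_force: 0.0
```

Request:
step_arm(offset=[[0, 0, 0.1], [0, 0, 0.3], [0, 0, 0.5], [0, 0, 0.7], [0, 0, 0.8], [0, 0, 0.8], [0, 0, 0.8], [0, 0, 0.8]], dr=[[0, 0, 0], [0, 0, 0], [0, 0, 0], [0, 0, 0], [0, 0, 0], [0, 0, 0], [0, 0, 0], [0, 0, 0]])

```text
time_s: 23.67
tool_pos: [0.475, -0.2352, 0.2397]
tool_rot: [[-0.917, 0.399, -0.001], [0.399, 0.917, 0.0], [0.001, 0.0, -1.0]]
ft_force: [0.6, -0.1, -0.4]
width: 0.0428
grasp_force: 0.0
```

```bash
python3 - <<'E'
from h import *
st();i=camera_info("wrist");im=read_camera("wrist");cv2.imwrite("pics/w7.png",im[:,:,::-1])
for b in pinpoint("lid_end_a","wrist")+pinpoint("lid","wrist"): print(round(b["conf"],2),np.round(b["xy"]),at_z("wrist",[b["xy"]],.038,i).round(4))
hsv=cv2.cvtColor(im,cv2.COLOR_RGB2HSV)
u=np.array([.917,-.399]);v=np.array([.399,.917]);c0=np.array([.4748,-.235])
def pr(a,z,l=0):return proj("wrist",[[*(c0+u*a+v*l),z]],i)[0]
for sx in(-1,1):
  print(sx,"lid end top z.043",pr(sx*.071,.043).round(1),"nose.0685",pr(sx*.0685,.045).round(1),"clip out",pr(sx*.082,.055).round(1))
  a=np.arange(.055,.09,.002)
  print([(int(1000*x),int(hsv[tuple(np.round(pr(sx*x,.05)[::-1]).astype(int))][1]),int(hsv[tuple(np.round(pr(sx*x,.05)[::-1]).astype(int))][2])) for x in a])
  print("off-clip",[(int(1000*x),int(hsv[tuple(np.round(pr(sx*x,.043,.022)[::-1]).astype(int))][1]),int(hsv[tuple(np.round(pr(sx*x,.043,.022)[::-1]).astype(int))][2])) for x in a])
read_camera("scene")
for b in pinpoint("lid_end_a","scene"): print("scene",round(b["conf"],2),np.round(b["xy"],1))
print("expected clipped",proj("scene",[[*(c0+s*.066*u),.038] for s in(-1,1)]).round(1).tolist(),"high",proj("scene",[[*(c0+s*.066*u),.045] for s in(-1,1)]).round(1).tolist())
E
```

```text
t 23.67 tcp [ 0.475  -0.2352  0.2397] yaw 156.49 z [-0.001  0.    -1.   ] w 0.0428 F [ 0.6 -0.1 -0.4] g 0.0 q [-0.46  0.03  0.09  1.63  0.   -0.05]
0.93 [278. 126.] [[ 0.4131 -0.2074  0.038 ]]
0.93 [204. 264.] [[ 0.5202 -0.3481  0.038 ]]
0.88 [106. 275.] [[ 0.4868 -0.4627  0.038 ]]
0.55 [274. 245.] [[ 0.5307 -0.2639  0.038 ]]
0.78 [276. 188.] [[ 0.4718 -0.2362  0.038 ]]
0.64 [445. 287.] [[ 0.6629 -0.0974  0.038 ]]
0.62 [155. 267.] [[ 0.5001 -0.4023  0.038 ]]
-1 lid end top z.043 [277.7 122. ] nose.0685 [277.7 124.6] clip out [277.7 110. ]
[(55, 131, 250), (57, 134, 250), (59, 135, 250), (61, 131, 249), (63, 129, 250), (65, 135, 249), (67, 137, 249), (69, 134, 251), (71, 154, 247), (73, 116, 11), (75, 45, 34), (77, 85, 15), (79, 47, 27), (81, 36, 35), (83, 12, 41), (85, 192, 81), (87, 191, 84), (89, 166, 83)]
off-clip [(55, 118, 253), (57, 129, 252), (59, 121, 252), (61, 128, 252), (63, 122, 252), (65, 121, 252), (67, 122, 252), (69, 129, 252), (71, 119, 255), (73, 51, 170), (75, 35, 192), (77, 13, 246), (79, 60, 124), (81, 207, 85), (83, 187, 94), (85, 182, 105), (87, 191, 107), (89,
[... 173 characters left out ...]
 (65, 165, 165), (67, 142, 9), (69, 82, 25), (71, 53, 24), (73, 44, 23), (75, 64, 20), (77, 30, 34), (79, 35, 65), (81, 197, 146), (83, 192, 185), (85, 185, 170), (87, 190, 166), (89, 181, 178)]
off-clip [(55, 114, 252), (57, 115, 252), (59, 111, 252), (61, 114, 252), (63, 115, 252), (65, 112, 252), (67, 121, 253), (69, 94, 252), (71, 26, 222), (73, 8, 253), (75, 214, 166), (77, 188, 178), (79, 186, 204), (81, 180, 194), (83, 189, 188), (85, 182, 203), (87, 189, 200), (89, 186, 196)]
scene 0.94 [376.9 185.9]
scene 0.89 [346.6 198.7]
scene 0.73 [327.1 198. ]
scene 0.6 [356.6 224.9]
scene 0.27 [213.  317.4]
expected clipped [[355.5, 222.5], [325.4, 200.0]] high [[355.7, 220.1], [325.6, 197.8]]
```

```bash
python3 - <<'E'
import cv2,numpy as np
for f in("w3","w7"):
  h=cv2.cvtColor(cv2.imread(f"pics/{f}.png"),cv2.COLOR_BGR2HSV)
  for c in(268,278,288): print(f,c,"top",[f"{r}:{h[r,c,1]}/{h[r,c,2]}" for r in range(107,131)]);print("   bot",[f"{r}:{h[r,c,1]}/{h[r,c,2]}" for r in range(240,270)])
  for c in(256,302): print(f,c,"plate",[f"{r}:{h[r,c,1]}/{h[r,c,2]}" for r in range(110,130)],[f"{r}:{h[r,c,1]}/{h[r,c,2]}" for r in range(244,264)])
E
```

```text
w3 268 top ['107:176/74', '108:173/84', '109:207/80', '110:183/82', '111:131/35', '112:45/40', '113:42/54', '114:19/41', '115:61/21', '116:32/24', '117:36/28', '118:18/57', '119:56/64', '120:57/18', '121:85/24', '122:74/24', '123:57/27', '124:179/10', '125:30/103', '126:33/139', '127:41/130', '128:38/126', '129:34/135', '130:29/133']
   bot ['240:35/133', '241:37/124', '242:27/125', '243:34/135', '244:39/119', '245:40/82', '246:37/83', '247:41/80', '248:50/87', '249:39/78', '250:35/88', '251:32/88', '252:49/83', '253:40/82', '254:38/88', '255:48/74', '256:41/136', '257:33/217', '258:26/253', '259:32/174', '260:0/0', '261:40/19', '262:40/19', '263:16/31', '264:26/50', '265:14/75', '266:106/82', '267:183/178', '268:182/168', '269:200/161']
w3 278 top ['107:162/77', '108:181/79', '109:190/83', '110:182/70', '111:64/16', '112:30/42', '113:71/36', '114:12/22', '115:30/17', '116:96/16', '117:31/33', '118:37/41', '119:16/32', '120:12/21', '121:12/22', '122:58/22', '123:34/15', '124:15/17', '125:28/111', '126:37/138', '127:36/129', '128:39/132', '129:25/134', '130:33/122']
   bot ['240:36/12
[... 5114 characters left out ...]
57:225/163', '258:191/174', '259:180/170', '260:183/170', '261:186/170', '262:180/171', '263:196/172']
w7 302 plate ['110:207/101', '111:183/99', '112:213/96', '113:191/91', '114:54/155', '115:20/252', '116:0/255', '117:10/255', '118:37/167', '119:22/200', '120:70/179', '121:148/241', '122:129/255', '123:127/253', '124:123/252', '125:130/252', '126:128/252', '127:128/252', '128:128/252', '129:125/252'] ['244:137/254', '245:131/254', '246:127/253', '247:128/252', '248:135/252', '249:142/251', '250:136/253', '251:142/252', '252:101/246', '253:0/255', '254:26/227', '255:4/255', '256:52/220', '257:211/173', '258:202/173', '259:188/178', '260:178/175', '261:185/170', '262:187/168', '263:192/193']
```

```bash
python3 -c "
from bench import *
print(finish_job())"
```

```text
the job is handed in; nothing more can be done
None
```

The job is handed in: the tray stands within about 2 mm of the board's centre, and the lid is pressed onto the bottom box, stopping at its clipped height and holding a 5 N upward tug. My only check on both clips was numeric, since I had used all ten picture views, and the box may have shifted up to about 2 mm.

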